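# Wipe the pot shards off the potting board

### The job

Take the scraper block by its handle and, holding it slanted so that it reaches in under the clear shelf behind the shards, press its lower edge lightly onto the board and wipe the four terracotta shards forward off the front of the board into the grey tray, keeping the edge pressed to the board as you pull. Then stand the scraper upright again in the middle of its cork mat and let go. Do not touch the shards with the gripper, do not press hard, and do not bump the shelf or disturb the other things on the desk.

Things in the scene. Friction and masses are not known exactly. Their poses are not given: they have to be found in the camera images.
- bench: Fixed wooden potting board with a clear shelf over its back half; it stands on adjustable feet, so its height differs (origin 0 to 22 mm above the desk, under the board's middle); x from its front (robot side) to its back, y along its width. Relative to the origin, board: x -100 to +150 mm, y -150 to +150 mm, rigid level top face at z = 70 mm.
- shelf_front (a point): Middle of the lower front edge of the clear acrylic shelf over the board: bench x = 60 mm, y = 0, z = 200 mm, 130 mm above the board; axes as the bench's. The shelf is 12 mm thick, spans bench x 60 to 190 mm, and rests on white upright side panels 12 mm thick centred at y = -160 and +160 mm, same x range. Front and back are open.
- tray: Grey open catch tray, fixed directly against the front of the board (0 to 22 mm above the desk, as the bench): 110 mm (x) by 280 mm (y), rim 40 mm high, walls and floor 5 mm; origin at the centre of its underside, axes parallel to the bench's.
- mat: Flat fixed cork mat, 110 mm (x) by 190 mm (y), 4 mm thick, where the scraper stands, on the left or right of the desk; origin at the centre of its underside.
- scraper: Loose scraper block, 0.15 to 0.3 kg, upright on the mat; symmetrical. Blue foot: 26 mm thick (x), 150 mm wide (y), z 0 to 36 mm, square edges. Wooden handle on top: 24 mm thick (x), 40 mm wide (y), z 36 to 130 mm. Origin at the centre of the foot's underside, z up along the handle. It wipes with either long lower edge of the foot (x = +/-13 mm, z = 0).
- mug: White mug, radius 40 mm, 90 mm high with a handle, bystander; origin at the centre of its underside.
- mouse: Black computer mouse, 100 x 58 x 22 mm, bystander; origin at the centre of its underside.
- potplant: Terracotta pot, radius up to 54 mm, 100 mm high, with green leaves to 220 mm, bystander; origin at the centre of its underside.
- diffuser: Small amber bottle, radius 24 mm, 80 mm high, on the clear shelf near its back, bystander; origin at the centre of its underside.
- casebox: Blue spectacle case, 60 x 150 x 35 mm, on the clear shelf near its back, bystander; origin at the centre of its underside.
- shard1: Loose flat terracotta shard, about 40 x 28 x 8 mm and 20 g, lying on the board, in front of or partly under the clear shelf; origin at the centre of its underside.
- shard2: Loose flat terracotta shard, about 40 x 28 x 8 mm and 20 g, lying on the board, in front of or partly under the clear shelf; origin at the centre of its underside.
- shard3: Loose flat terracotta shard, about 40 x 28 x 8 mm and 20 g, lying on the board, in front of or partly under the clear shelf; origin at the centre of its underside.
- shard4: Loose flat terracotta shard, about 40 x 28 x 8 mm and 20 g, lying on the board, in front of or partly under the clear shelf; origin at the centre of its underside.

How it is judged (in metres and radians):
On the way, in this order (a step that is already met when the one before it is completed fails the run):
1. the scraper, slanted by more than 20 degrees, is pressed on the board (over 1 N) with its foot under the shelf (contact force between scraper and bench above 1 N and x of scraper in the frame of bench above 0.055 m and z of scraper in the frame of bench between 0.06 and 0.1 m and angle between scraper's own z axis and vertical above 0.35 rad), for 0.1 s.
2. the scraper is still pressed on the board (over 1 N) while it passes the front half (contact force between scraper and bench above 1 N and x of scraper in the frame of bench between -0.085 and 0.02 m and z of scraper in the frame of bench between 0.06 and 0.1 m), for 0.1 s.
3. all four shards are in the tray (x of shard1 in the frame of tray between -0.053 and 0.053 m and y of shard1 in the frame of tray between -0.138 and 0.138 m and z of shard1 in the frame of tray between 0 and 0.036 m and x of shard2 in the frame of tray between -0.053 and 0.053 m and y of shard2 in the frame of tray between -0.138 and 0.138 m and z of shard2 in the frame of tray between 0 and 0.036 m and x of shard3 in the frame of tray between -0.053 and 0.053 m and y of shard3 in the frame of tray between -0.138 and 0.138 m and z of shard3 in the frame of tray between 0 and 0.036 m and x of shard4 in the frame of tray between -0.053 and 0.053 m and y of shard4 in the frame of tray between -0.138 and 0.138 m and z of shard4 in the frame of tray between 0 and 0.036 m), for 0.2 s.
At the end, for the whole second after the job is handed in: All four shards lie at rest in the tray, below its rim; the scraper stands upright (within 5 degrees) and still on the cork mat, its centre within 40 mm of the mat's centre (all of step 3 and horizontal distance between scraper and mat below 0.04 m and z of scraper in the frame of mat between 0.001 and 0.008 m and angle between scraper's own z axis and vertical below 0.08 rad and linear speed of each of scraper, shard1, shard2, shard3, shard4 below 0.01 m/s); the robot touches nothing.
It fails at once if the fingers or arm touch a shard (contact force between any of the fingers, the arm and shard1 above 0.3 N or contact force between any of the fingers, the arm and shard2 above 0.3 N or contact force between any of the fingers, the arm and shard3 above 0.3 N or contact force between any of the fingers, the arm and shard4 above 0.3 N).
It fails at once if the scraper pushes on the board or shelf with more than 30 N (contact force between scraper and bench above 30 N).
It fails at once if the gripper or arm bumps the board or shelf (over 5 N) (contact force between any of the fingers, the arm and bench above 5 N).
It fails at once if a bystander is moved by more than 20 mm or tipped (distance of any of mug, mouse, potplant, diffuser, casebox from where it was at the start of the episode above 0.02 m or angle between any of mug, mouse, potplant, diffuser, casebox's own z axis and vertical above 0.3 rad).
It also fails if it takes over 58 s, if anything falls off the work surface, if the arm or the gripper's body presses on something with over 40 N, if the wrist force passes 120 N, or if a joint passes its speed limit or range.

### The arm

A 6-joint arm with a two-finger parallel gripper is mounted at the origin on the work surface. World frame = base frame: x ahead of the robot, y to its left, z up, the work surface at z = 0. Lengths are in m, angles in degrees, forces in N, time in s.
With the tool pointing down it reaches from about 0.35 to 0.8 m from the base axis. Payload 7.3 kg.
Tool frame: the origin (TCP) lies midway between the tips of the shut fingers; the grasp point (between the pads) lies 19 mm behind it; z points along the fingers, y is the line along which they close (so a half turn about z gives the same grasp; the last joint's range is limited). The gripper opens to 85 mm and grips with 20 to 120 N. Pads are 22 mm wide; open, the fingers measure 114 mm over their backs; the gripper's body (76 mm by 85 mm) begins 54 mm behind the grasp point. The pads swing forward as they close: fully open they stand 13 mm farther back than shut.
Start: joints at [63.77, 19.595, 87.324, -0, 73.075, -8.365], TCP at [0.161, 0.5, 0.231] pointing down, gripper open.
Joint ranges: [-145.02, 145.02], [-44.19, 115.74], [2.07, 154.8], [-57.11, 237.11], [16.16, 152.29], [-177.93, 177.93]. Speed limits (degrees/s): [147.25, 147.25, 180, 180, 180, 180].

### API

Orientations are given as [roll, pitch, yaw] about the fixed x, y, z axes, in that order (R = Rz(yaw) Ry(pitch) Rx(roll)).
In Python, from workcell import readout, camera, ticket, look_for gives the robot as it stands.
- The arm moves only by the tool apply_moves, never from a script. Its argument "increments" is a list of rows, each an object of numbers: "x", "y", "z": the shift along the tool's x, y, z in mm; "roll": the turn about the tool's z in rad; "grip": the opening, from -1 (shut) to 1 (fully open). A call has exactly 10 rows; each row shifts and turns the commanded pose from where the row before left it, along the tool's axes as they then stand; what a row does not reach is not made up. A row lasts 1/12 s, in which the tool goes at most 41.7 mm and 7.16 degrees, less where a joint would pass 70% of its speed; a pose out of reach is approached as far as the arm can. A call is refused whole if a number of a shift passes 41.7 or a number of a turn 0.125, either way. A call with a gripper value outside its range is refused whole. The fingers move at their own pace and stop on an object; "squeeze" is the grip in N (left out, the last holds). Time passes only in rows, so rows that do not move let the fingers close, or fill a call up. It gives the time, the measured TCP pose, the force, the opening and the grip force at its end, in the units of the state.
- readout.read_state(): the state, without advancing time (a new reading comes with each control period).
- camera(name): name is "side" or "top" or "wrist"; returns a dict with "img" (384x512x3 uint8, red, green, blue), "fx", "fy", "cx", "cy" (pixels), "extrinsics" (4x4, takes a point from world to camera coordinates). Camera axes: x right, y up, looking along -z (the intrinsics and any distortion apply to the point x, -y, -z); pixel columns grow to the right and rows downward; lengths in m; the calibration is good to about 2 mm. A picture is of the moment at which its call begins. There is no depth.
- ticket.job_done(): hands the job in; it is judged then, once.
Trained networks look in a picture, given as the dict that the camera call returned (one of the last four; its "shot" number tells which), for a name from the list of things; names that differ only in an ending like _2 or _b are one class to them, and where a whole thing is asked for, a point or a joint stands for the part that bears it (a point fixed in the world has none). Each returns a list of dicts, best first, with "confidence" (0 to 1); they miss things now and then, are a little off and sometimes report something else, mostly with a low value. They report only what shows in the picture. A call takes as long as a camera call.
- look_for(picture, target): "centre" ([column, row] in pixels, amid what is visible of it).
The state is a dict: "clock": time; "qpos": joint angles; "qvel": joint speeds; "joint_efforts": joint torques, N m; "tcp_pos": TCP position; "tool_rot": TCP orientation; "force": force on the tool from outside, world axes, zero at the start; "moment": the same for the moment, N m; "width": finger opening in m; "finger_force": force on a finger pad.
Only numpy, scipy, OpenCV 4.12 (cv2) and the standard library are available. Lean on these libraries where they do the work, as an engineer would, in place of code of your own. Each camera call takes 0.05 s, during which the arm holds its last target. There are 200 camera calls.

## Working session

There is one attempt and no reset: what is moved stays moved. The work goes in short steps, Python scripts to look and compute and a tool call to move; the robot and the scene stay as the last step left them, time stands still between calls to the robot, and variables do not carry over. Pictures are saved under pics/ and viewed, at most 10 in all, crops included, and the job is handed in when it is done.

Besides the shell and the picture viewer there is one more tool, called after ">>>" by a JSON object that holds its "method" and its "body", one argument or row to a line. apply_moves: Moves the arm, as the interface text tells. Its arguments: {"type":"object","properties":{"increments":{"type":"array"},"squeeze":{"type":"number"}},"required":["increments"]}

```bash
mkdir -p pics; ls
cat > h.py <<'E'
import numpy as np, cv2
from workcell import readout, camera, ticket, look_for
E
python3 - <<'E'
from h import *
s=readout.read_state(); print({k:np.round(v,3) for k,v in s.items()})
ims=[]
for n in ("side","top"):
    c=camera(n); ims.append(c["img"])
    print(n,c["fx"],c["fy"],c["cx"],c["cy"],np.round(c["extrinsics"],4).tolist(),[k for k in c])
    for t in ["bench","shelf_front","tray","mat","scraper","mug","mouse","potplant","diffuser","casebox","shard1"]:
        print(t,[(np.round(d["centre"],1).tolist(),round(d["confidence"],2)) for d in look_for(c,t)][:6])
    cv2.imwrite(f"pics/{n}0.png",cv2.resize(c["img"][...,::-1],(800,600),interpolation=cv2.INTER_CUBIC))
E
```

```text
pics
{'clock': np.float64(0.0), 'qpos': array([63.769, 19.637, 87.378,  0.   , 73.077, -8.365]), 'qvel': array([-0.006, -0.03 ,  0.049, -0.049,  0.002,  0.068]), 'joint_efforts': array([ 2.0000e-03, -4.3370e+01, -2.4601e+01, -0.0000e+00,  8.0000e-03,
        0.0000e+00]), 'tcp_pos': array([0.161, 0.499, 0.231]), 'tool_rot': array([-1.79909e+02, -1.30000e-02,  1.62134e+02]), 'force': array([0.095, 0.295, 0.836]), 'moment': array([-0.005,  0.061, -0.014]), 'finger_force': np.float64(0.0), 'width': np.float64(0.085)}
side 395.50860144269706 395.50860144269706 257.3818535226892 187.45256876433822 [[0.8084, -0.5883, -0.0185, -0.496], [0.3029, 0.3888, 0.8701, -0.3107], [-0.5047, -0.709, 0.4925, -0.7787], [0.0, 0.0, 0.0, 1.0]] ['img', 'fx', 'fy', 'cx', 'cy', 'extrinsics', 'shot']
bench [([295.2, 209.9], 0.98)]
shelf_front [([297.2, 211.4], 0.84)]
tray [([229.5, 263.0], 0.56)]
mat [([323.4, 363.5], 0.83)]
scraper [([309.9, 336.7], 0.9)]
mug [([146.8, 186.3], 0.78)]
mouse [([389.5, 296.1], 0.65), ([293.0, 212.0], 0.49)]
potplant [([221.4, 150.8], 0.8), ([149.1, 184.1], 0.39)]
diffuser [([258.
[... 262 characters left out ...]
287, -0.9994, 0.0201, -0.028], [0.9977, 0.0299, 0.0613, -0.6134], [-0.0618, 0.0183, 0.9979, -1.1924], [0.0, 0.0, 0.0, 1.0]] ['img', 'fx', 'fy', 'cx', 'cy', 'extrinsics', 'shot']
bench [([279.5, 170.0], 0.89)]
shelf_front [([279.9, 168.6], 0.67), ([267.6, 175.2], 0.66)]
tray [([275.3, 247.2], 0.63)]
mat [([379.3, 239.7], 0.71)]
scraper []
mug [([128.7, 245.3], 0.75), ([255.0, 137.4], 0.24)]
mouse [([373.9, 160.9], 0.78), ([137.4, 151.7], 0.57)]
potplant [([136.5, 151.1], 0.85), ([277.3, 247.2], 0.49)]
diffuser [([310.7, 131.4], 0.66), ([277.2, 168.5], 0.51)]
casebox [([254.9, 135.4], 0.85)]
shard1 [([260.8, 199.6], 0.63), ([264.5, 174.9], 0.53), ([276.3, 245.7], 0.48), ([284.4, 202.6], 0.42)]
```

View pics/side0.png

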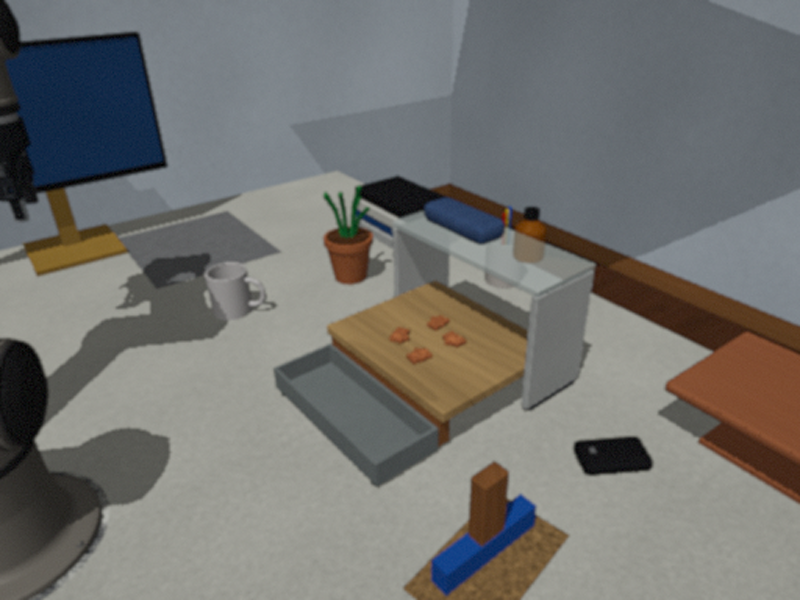

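View pics/top0.png

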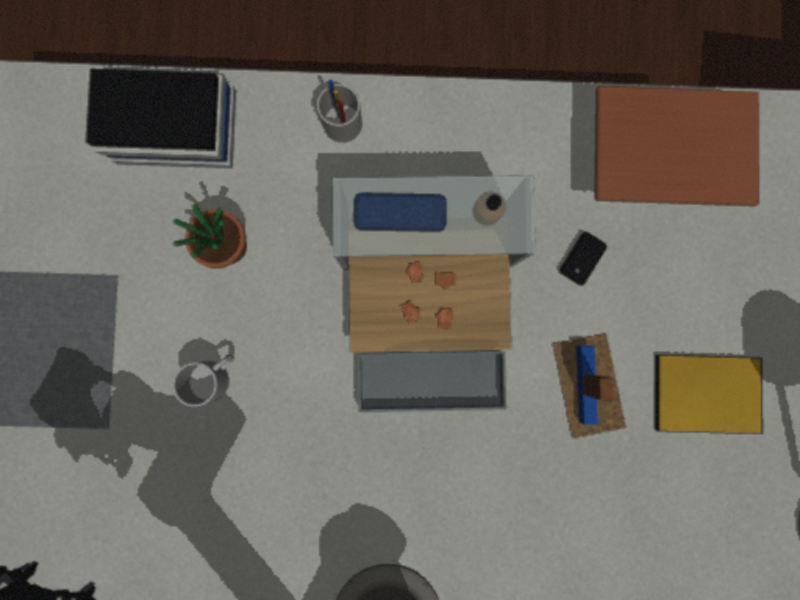

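The side view shows the board, shelf, tray, four shards in front of the shelf, and the scraper on the right-hand mat at about (485,530). The top view shows the shards at about (403–455, 262–328) and the scraper at about (590,385), with the shelf's front edge at row 255. I'll enlarge both to get exact corners.

Run:
```python
from h import *
for n,(u0,v0,w,hh,s) in {"top":(205,105,200,180,3.3),"side":(170,110,220,165,3.6)}.items():
    im=camera(n)["img"][v0:v0+hh,u0:u0+w,::-1]
    im=cv2.resize(im,None,fx=s,fy=s,interpolation=cv2.INTER_CUBIC)
    for k in range(0,w,20): cv2.putText(im,str(u0+k),(int(k*s),8),0,.3,(0,0,255)); cv2.line(im,(int(k*s),0),(int(k*s),im.shape[0]),(0,255,255) if 0 else (90,90,90),1)
    for k in range(0,hh,20): cv2.putText(im,str(v0+k),(0,int(k*s)+4),0,.3,(0,0,255)); cv2.line(im,(0,int(k*s)),(im.shape[1],int(k*s)),(90,90,90),1)
    cv2.imwrite(f"pics/{n}1.png",im)
```

```text
(no output)
```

View pics/top1.png

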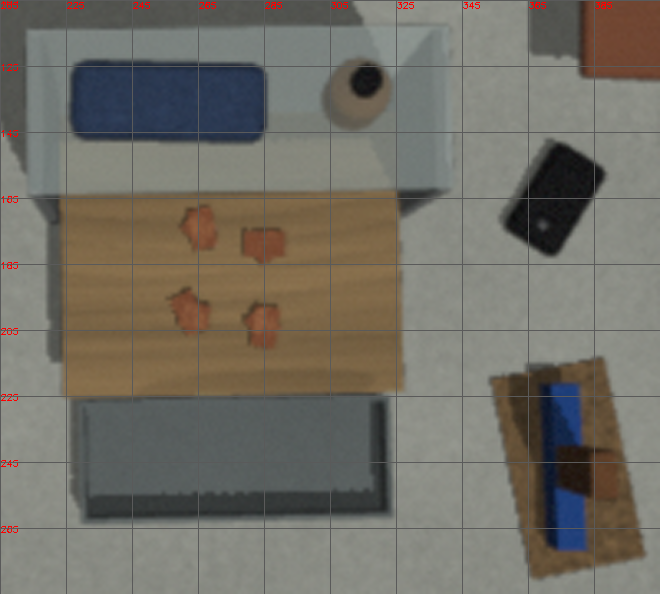

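View pics/side1.png

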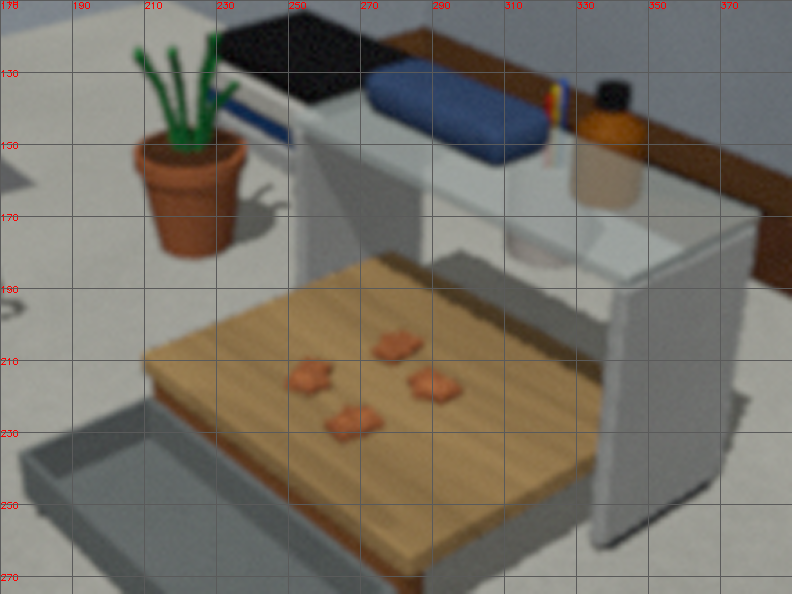

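```bash
cat >> h.py <<'E'
from scipy.optimize import least_squares
FX={"top":397.41377,"side":395.5086}; CC={"top":(257.7079,192.3676),"side":(257.38185,187.45257)}
EX={"side":[[0.8084,-0.5883,-0.0185,-0.496],[0.3029,0.3888,0.8701,-0.3107],[-0.5047,-0.709,0.4925,-0.7787],[0,0,0,1]],
"top":[[0.0287,-0.9994,0.0201,-0.028],[0.9977,0.0299,0.0613,-0.6134],[-0.0618,0.0183,0.9979,-1.1924],[0,0,0,1]]}
def proj(n,P):
    c=np.array(EX[n])[:3]@np.append(P,1); return np.array([CC[n][0]+FX[n]*c[0]/-c[2],CC[n][1]+FX[n]*c[1]/c[2]])
def ray(n,uv,z):
    E=np.array(EX[n]);R=E[:3,:3];o=-np.linalg.solve(R,E[:3,3])
    d=np.linalg.solve(R,[(uv[0]-CC[n][0])/FX[n],-(uv[1]-CC[n][1])/FX[n],-1]); return o+d*(z-o[2])/d[2]
def fit(obs,p0,fixz=None):
    def P(p,l):
        c,s=np.cos(p[3]),np.sin(p[3]); return np.array([p[0]+c*l[0]-s*l[1],p[1]+s*l[0]+c*l[1],(p[2] if fixz is None else fixz)+l[2]])
    f=lambda p:np.concatenate([proj(n,P(p,np.array(l)/1e3))-uv for n,uv,l in obs])
    r=least_squares(f,p0,loss="soft_l1"); print(np.round(r.x,4),"yaw",round(np.degrees(r.x[3]),2)); print(np.round(r.fun.reshape(-1,2),1).tolist()); return r.x
T=lambda a,b:("top",np.array([a/3.3+205,b/3.3+105])); S=lambda a,b:("side",np.array([a/3.6+170,b/3.6+110]))
E
python3 - <<'E'
from h import *
b=fit([T(62,397)+((-100,150,70),),T(402,391)+((-100,-150,70),),T(27,193)+((60,166,212),),T(451,189)+((60,-166,212),),T(27,30)+((190,166,212),),T(452,25)+((190,-166,212),),
S(143,357)+((-100,150,70),),S(413,566)+((-100,-150,70),),S(625,285)+((60,-166,212),),S(761,210)+((190,-166,212),),S(385,253)+((150,150,70),)],[.65,0,0.01,0])
m=fit([T(490,377)+((55,95,4),),T(603,357)+((55,-95,4),),T(644,556)+((-55,-95,4),),T(535,579)+((-55,95,4),)],[.5,-.3,0,0],0) if 0 else None
for k in [(490,377),(603,357),(644,556),(535,579)]: print(np.round(ray(*T(*k),.004),4))
fit([T(552,384)+((13,75,40),)] and [T(580,384)+((-13,75,40),),T(587,551)+((-13,-75,40),),T(590,448)+((12,20,134),),T(618,450)+((-12,20,134),),T(618,500)+((-12,-20,134),),T(590,498)+((12,-20,134),)],[.45,-.3,0,1.57*0],0) if 0 else None
for k in [(552,384),(580,384),(587,551),(557,550)]: print('foot',np.round(ray(*T(*k),.040),4))
for k in [(590,447),(618,450),(619,500),(592,498)]: print('han',np.round(ray(*T(*k),.134),4))
zb=b[2]+.07+.004;c,s=np.cos(b[3]),np.sin(b[3])
for k in [(199,228),(264,244),(190,312),(263,326)]:
    p=ray(*T(*k),zb)[:2]-b[:2]; print('shard top',np.round([c*p[0]+s*p[1],-s*p[0]+c*p[1]],4))
for k in [(310,377),(398,346),(435,384),(354,423)]:
    p=ray(*S(*k),zb)[:2]-b[:2]; print('shard side',np.round([c*p[0]+s*p[1],-s*p[0]+c*p[1]],4))
E
```

```text
[ 0.6199 -0.0604  0.0027  0.0468] yaw 2.68
[[0.6, -0.2], [0.8, -0.3], [0.6, 0.2], [1.1, -0.6], [0.0, -0.5], [-0.7, -0.6], [-1.7, 0.3], [-1.9, -0.6], [-0.2, -0.6], [-1.4, 2.5], [1.1, 0.2]]
[ 0.5406 -0.3084  0.004 ]
[ 0.5624 -0.4147  0.004 ]
[ 0.3786 -0.4547  0.004 ]
[ 0.3548 -0.3529  0.004 ]
foot [ 0.5358 -0.3557  0.04  ]
foot [ 0.5366 -0.3813  0.04  ]
foot [ 0.3864 -0.3891  0.04  ]
foot [ 0.3866 -0.3619  0.04  ]
han [ 0.4845 -0.3591  0.134 ]
han [ 0.4827 -0.3826  0.134 ]
han [ 0.4413 -0.3838  0.134 ]
han [ 0.4423 -0.3611  0.134 ]
shard top [0.0458 0.0288]
shard top [ 0.0307 -0.0283]
shard top [-0.0282  0.0381]
shard top [-0.0416 -0.0258]
shard side [-0.0212  0.0416]
shard side [0.055  0.0318]
shard side [ 0.0413 -0.0233]
shard side [-0.0338 -0.0226]
```

The top crop gives shards at crop pixels (199,228), (264,244), (190,312) and (263,326). The scraper handle is at world (0.463,-0.372), with its long axis about 3° off world x. The tool always points down, so the slant has to come from pivoting the scraper in the grip about its y axis.

First I turn the tool to match the scraper.

>>> {"method": "apply_moves", "body": {
  "increments": [
    {"roll":0.121,"grip":1},
    {"roll":0.121,"grip":1},
    {"roll":0.121,"grip":1},
    {"roll":0.121,"grip":1},
    {"roll":0.121,"grip":1},
    {"roll":0.121,"grip":1},
    {"roll":0.121,"grip":1},
    {"roll":0.121,"grip":1},
    {"roll":0.121,"grip":1},
    {"roll":0.122,"grip":1}
  ],
  "squeeze": 20
}}

```text
validation failed for argument at $.in...
```

>>> {"method": "apply_moves", "body": {
  "increments": [
    {"x":-33,"y":22.4},
    {"x":-33,"y":22.4},
    {"x":-33,"y":22.4},
    {"x":-33,"y":22.4},
    {"x":-33,"y":22.4},
    {"x":-33,"y":22.4},
    {"x":-33,"y":22.4},
    {"x":-33,"y":22.4},
    {"x":-33,"y":22.4},
    {"x":-33,"y":22.4}
  ]
}}

```text
validation failed for argument at $.in...
```

>>> {"method": "apply_moves", "body": {
  "increments": [
    {"x":-28,"y":1.7},
    {"x":-28,"y":1.7},
    {"x":-28,"y":1.7},
    {"x":-28,"y":1.7},
    {"x":-28,"y":1.7},
    {"x":-28,"y":1.7},
    {"x":-28,"y":1.7},
    {"x":-28,"y":1.7},
    {"x":-28,"y":1.7},
    {"x":-28,"y":1.7}
  ]
}}

```text
validation failed for argument at $.in...
```

>>> {"method": "apply_moves", "body": {
  "increments": [
    {"x":-30,"y":2.2},
    {"x":-30,"y":2.2},
    {"x":-30,"y":2.2},
    {"x":-30,"y":2.2},
    {"x":-30,"y":2.2},
    {"x":-30,"y":2.2},
    {"x":-30,"y":2.2},
    {"x":-30,"y":2.2},
    {"x":-30,"y":2.2},
    {}
  ]
}}

```text
validation failed for argument at $.in...
```

Rows probably need every field.

>>> {"method": "apply_moves", "body": {
  "increments": [
    {"x":0,"y":0,"z":0,"roll":0.121,"grip":1},
    {"x":0,"y":0,"z":0,"roll":0.121,"grip":1},
    {"x":0,"y":0,"z":0,"roll":0.121,"grip":1},
    {"x":0,"y":0,"z":0,"roll":0.121,"grip":1},
    {"x":0,"y":0,"z":0,"roll":0.121,"grip":1},
    {"x":0,"y":0,"z":0,"roll":0.121,"grip":1},
    {"x":0,"y":0,"z":0,"roll":0.121,"grip":1},
    {"x":0,"y":0,"z":0,"roll":0.121,"grip":1},
    {"x":0,"y":0,"z":0,"roll":0.121,"grip":1},
    {"x":0,"y":0,"z":0,"roll":0.122,"grip":1}
  ],
  "squeeze": 20
}}

```text
clock: 2.13
tcp_pos: [0.161, 0.4997, 0.2313]
tool_rot: [180.0, -0.0, 92.4]
force: [0.7, 0.3, 0.5]
width: 0.0853
finger_force: 0.0
```

>>> {"method": "apply_moves", "body": {
  "increments": [
    {"x":-33,"y":22.4,"z":0,"roll":0,"grip":1},
    {"x":-33,"y":22.4,"z":0,"roll":0,"grip":1},
    {"x":-33,"y":22.4,"z":0,"roll":0,"grip":1},
    {"x":-33,"y":22.4,"z":0,"roll":0,"grip":1},
    {"x":-33,"y":22.4,"z":0,"roll":0,"grip":1},
    {"x":-33,"y":22.4,"z":0,"roll":0,"grip":1},
    {"x":-33,"y":22.4,"z":0,"roll":0,"grip":1},
    {"x":-33,"y":22.4,"z":0,"roll":0,"grip":1},
    {"x":-33,"y":22.4,"z":0,"roll":0,"grip":1},
    {"x":-33,"y":22.4,"z":0,"roll":0,"grip":1}
  ]
}}

```text
clock: 2.97
tcp_pos: [0.4015, 0.1791, 0.2316]
tool_rot: [180.0, -0.0, 92.8]
force: [0.9, 0.8, -0.3]
width: 0.0856
finger_force: 0.0
```

>>> {"method": "apply_moves", "body": {
  "increments": [
    {"x":-28,"y":1.7,"z":0,"roll":0,"grip":1},
    {"x":-28,"y":1.7,"z":0,"roll":0,"grip":1},
    {"x":-28,"y":1.7,"z":0,"roll":0,"grip":1},
    {"x":-28,"y":1.7,"z":0,"roll":0,"grip":1},
    {"x":-28,"y":1.7,"z":0,"roll":0,"grip":1},
    {"x":-28,"y":1.7,"z":0,"roll":0,"grip":1},
    {"x":-28,"y":1.7,"z":0,"roll":0,"grip":1},
    {"x":-28,"y":1.7,"z":0,"roll":0,"grip":1},
    {"x":-28,"y":1.7,"z":0,"roll":0,"grip":1},
    {"x":-28,"y":1.7,"z":0,"roll":0,"grip":1}
  ]
}}

```text
clock: 3.8
tcp_pos: [0.431, -0.0995, 0.2315]
tool_rot: [180.0, 0.0, 92.7]
force: [-0.0, 0.4, 0.2]
width: 0.0855
finger_force: 0.0
```

>>> {"method": "apply_moves", "body": {
  "increments": [
    {"x":-30,"y":2.2,"z":0,"roll":0,"grip":1},
    {"x":-30,"y":2.2,"z":0,"roll":0,"grip":1},
    {"x":-30,"y":2.2,"z":0,"roll":0,"grip":1},
    {"x":-30,"y":2.2,"z":0,"roll":0,"grip":1},
    {"x":-30,"y":2.2,"z":0,"roll":0,"grip":1},
    {"x":-30,"y":2.2,"z":0,"roll":0,"grip":1},
    {"x":-30,"y":2.2,"z":0,"roll":0,"grip":1},
    {"x":-30,"y":2.2,"z":0,"roll":0,"grip":1},
    {"x":-30,"y":2.2,"z":0,"roll":0,"grip":1},
    {"x":0,"y":0,"z":0,"roll":0,"grip":1}
  ]
}}

```text
clock: 4.63
tcp_pos: [0.4635, -0.3717, 0.2304]
tool_rot: [180.0, 0.1, 92.6]
force: [-0.7, 0.3, -0.4]
width: 0.0851
finger_force: 0.0
```

Run:
```python
from h import *
c=camera("wrist"); E=c["extrinsics"]; print(c["fx"],c["cx"],c["cy"],np.round(E,4).tolist())
for P in [[.4635,-.3717,.134],[.475,-.36,.134]]:
    q=E[:3]@np.append(P,1); print(c["cx"]+c["fx"]*q[0]/-q[2],c["cy"]+c["fy"]*q[1]/q[2])
cv2.imwrite("pics/w0.png",c["img"][...,::-1])
```

```text
312.3078931600512 255.3501566294258 188.6699874257022 [[0.999, 0.0451, -0.0006, -0.446], [-0.0435, 0.9595, -0.2785, 0.4127], [-0.0119, 0.2782, 0.9604, -0.2691], [0.0, 0.0, 0.0, 1.0]]
255.63897186473295 190.47164824705123
270.88371661277756 176.88921426835316
```

View pics/w0.png

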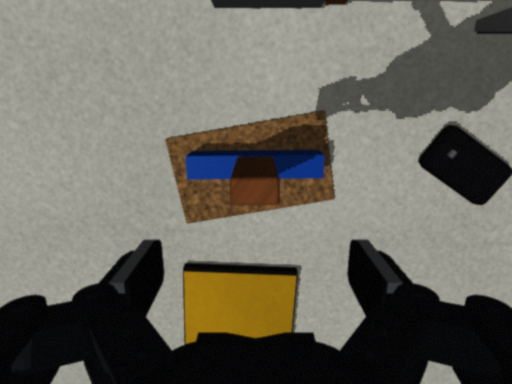

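The handle top is at (255,191) in the wrist picture, within about 1 px of the prediction. I'll lower and grasp.

>>> {"method": "apply_moves", "body": {
  "increments": [
    {"x":0,"y":0,"z":15,"roll":0,"grip":1},
    {"x":0,"y":0,"z":15,"roll":0,"grip":1},
    {"x":0,"y":0,"z":15,"roll":0,"grip":1},
    {"x":0,"y":0,"z":15,"roll":0,"grip":1},
    {"x":0,"y":0,"z":15,"roll":0,"grip":1},
    {"x":0,"y":0,"z":15,"roll":0,"grip":1},
    {"x":0,"y":0,"z":15,"roll":0,"grip":1},
    {"x":0,"y":0,"z":15,"roll":0,"grip":1},
    {"x":0,"y":0,"z":13,"roll":0,"grip":1},
    {"x":0,"y":0,"z":0,"roll":0,"grip":1}
  ]
}}

```text
clock: 5.52
tcp_pos: [0.4627, -0.3644, 0.0958]
tool_rot: [-179.8, -0.2, 92.8]
force: [0.3, 0.0, 0.1]
width: 0.0855
finger_force: 0.0
```

>>> {"method": "apply_moves", "body": {
  "increments": [
    {"x":0,"y":0,"z":0,"roll":0,"grip":-1},
    {"x":0,"y":0,"z":0,"roll":0,"grip":-1},
    {"x":0,"y":0,"z":0,"roll":0,"grip":-1},
    {"x":0,"y":0,"z":0,"roll":0,"grip":-1},
    {"x":0,"y":0,"z":0,"roll":0,"grip":-1},
    {"x":0,"y":0,"z":0,"roll":0,"grip":-1},
    {"x":0,"y":0,"z":0,"roll":0,"grip":-1},
    {"x":0,"y":0,"z":0,"roll":0,"grip":-1},
    {"x":0,"y":0,"z":0,"roll":0,"grip":-1},
    {"x":0,"y":0,"z":0,"roll":0,"grip":-1}
  ],
  "squeeze": 20
}}

```text
clock: 6.35
tcp_pos: [0.464, -0.367, 0.0993]
tool_rot: [179.9, 0.1, 92.7]
force: [-2.0, 1.8, 6.1]
width: 0.0397
finger_force: 30.0
```

Grasped. Next I tip it about the foot edge on the mat, pivoting in the light grip.

>>> {"method": "apply_moves", "body": {
  "increments": [
    {"x":5,"y":0,"z":2,"roll":0,"grip":-1},
    {"x":5,"y":0,"z":0,"roll":0,"grip":-1},
    {"x":5,"y":0,"z":0,"roll":0,"grip":-1},
    {"x":5,"y":0,"z":0,"roll":0,"grip":-1},
    {"x":5,"y":0,"z":0.5,"roll":0,"grip":-1},
    {"x":5,"y":0,"z":0.5,"roll":0,"grip":-1},
    {"x":5,"y":0,"z":0.8,"roll":0,"grip":-1},
    {"x":5,"y":0,"z":1,"roll":0,"grip":-1},
    {"x":5,"y":0,"z":1.2,"roll":0,"grip":-1},
    {"x":5,"y":0,"z":1.4,"roll":0,"grip":-1}
  ],
  "squeeze": 20
}}

```text
clock: 7.18
tcp_pos: [0.4616, -0.3165, 0.0908]
tool_rot: [180.0, 0.0, 92.7]
force: [0.2, -1.6, 2.2]
width: 0.0397
finger_force: 32.4
```

Run:
```python
from h import *
c=camera("side");s=readout.read_state(); print(s["clock"],s["tcp_pos"],s["force"],s["finger_force"])
cv2.imwrite("pics/s2.png",cv2.resize(c["img"][230:384,220:420,::-1],(600,462),interpolation=cv2.INTER_CUBIC))
```

```text
7.2333 [ 0.46146437 -0.31538022  0.09041498] [ 0.7070352  -1.02813962  2.38395254] 32.54668414592743
```

View pics/s2.png

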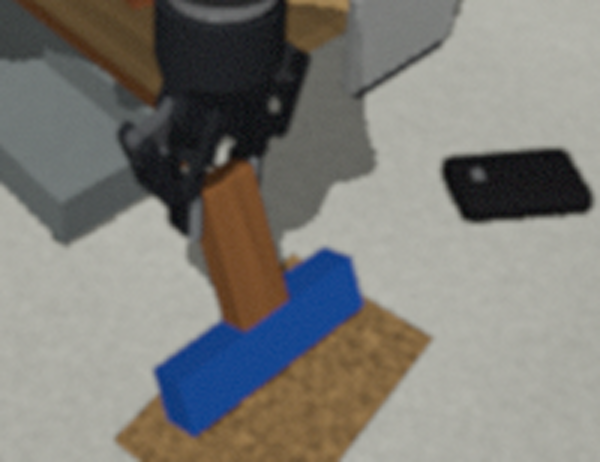

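The scraper is tilting about its edge on the mat as planned, at about 27°. I'll continue the arc to about 45°.

>>> {"method": "apply_moves", "body": {
  "increments": [
    {"x":5,"y":0,"z":1.8,"roll":0,"grip":-1},
    {"x":5,"y":0,"z":2,"roll":0,"grip":-1},
    {"x":4.5,"y":0,"z":2.2,"roll":0,"grip":-1},
    {"x":4.5,"y":0,"z":2.5,"roll":0,"grip":-1},
    {"x":4,"y":0,"z":2.6,"roll":0,"grip":-1},
    {"x":4,"y":0,"z":2.8,"roll":0,"grip":-1},
    {"x":3.5,"y":0,"z":3,"roll":0,"grip":-1},
    {"x":1.5,"y":0,"z":1,"roll":0,"grip":-1},
    {"x":0,"y":0,"z":0,"roll":0,"grip":-1},
    {"x":0,"y":0,"z":0,"roll":0,"grip":-1}
  ],
  "squeeze": 20
}}

```text
clock: 8.07
tcp_pos: [0.4598, -0.2841, 0.0729]
tool_rot: [-180.0, -0.1, 92.8]
force: [1.5, 1.4, 4.0]
width: 0.0398
finger_force: 33.6
```

>>> {"method": "apply_moves", "body": {
  "increments": [
    {"x":0,"y":0,"z":0,"roll":0,"grip":-1},
    {"x":0,"y":0,"z":0,"roll":0,"grip":-1},
    {"x":0,"y":0,"z":0,"roll":0,"grip":-1},
    {"x":0,"y":0,"z":0,"roll":0,"grip":-1},
    {"x":0,"y":0,"z":-30,"roll":0,"grip":-1},
    {"x":0,"y":0,"z":-40,"roll":0,"grip":-1},
    {"x":0,"y":0,"z":-40,"roll":0,"grip":-1},
    {"x":0,"y":0,"z":-40,"roll":0,"grip":-1},
    {"x":0,"y":0,"z":-20,"roll":0,"grip":-1},
    {"x":0,"y":0,"z":0,"roll":0,"grip":-1}
  ],
  "squeeze": 90
}}

```text
clock: 8.9
tcp_pos: [0.4609, -0.2858, 0.2474]
tool_rot: [179.7, 0.3, 92.7]
force: [0.7, 0.4, -2.8]
width: 0.0386
finger_force: 91.7
```

Run:
```python
from h import *
c=camera("side");s=readout.read_state(); print(s["clock"],s["tcp_pos"],s["tool_rot"],s["force"],s["finger_force"])
cv2.imwrite("pics/s3.png",cv2.resize(c["img"][130:330,180:420,::-1],(720,600),interpolation=cv2.INTER_CUBIC))
```

```text
8.95 [ 0.46000284 -0.2850157   0.24421545] [1.79894123e+02 6.72499160e-02 9.27319855e+01] [-0.20533249 -0.14498853 -1.92712647] 91.65439367294312
```

View pics/s3.png

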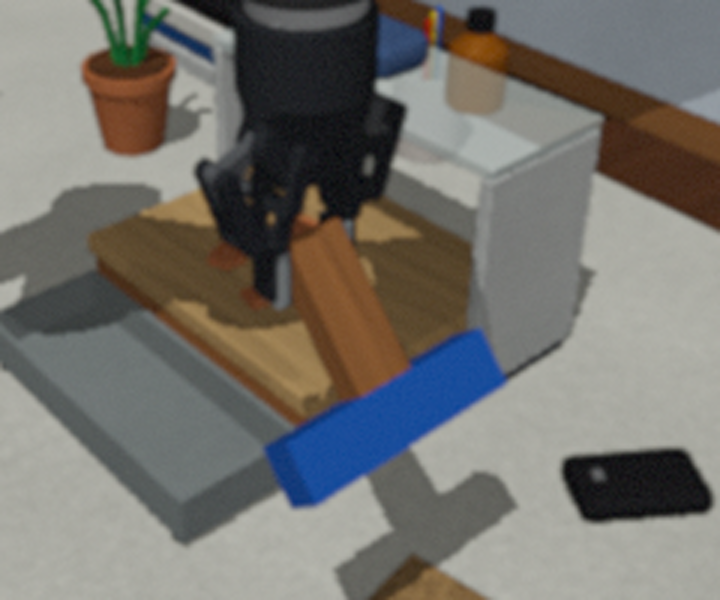

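Run:
```python
from h import *
g=np.array([.460,-.285,.2442+.019]); a=np.radians(92.7)
tx=np.array([np.cos(a),np.sin(a),0]); ty=np.array([np.sin(a),-np.cos(a),0]); up=np.array([0,0,1])
def pts(th,h,off):
    z=np.sin(th)*tx+np.cos(th)*up; x=np.cos(th)*tx-np.sin(th)*up; o=g-h*z+off*ty
    return [proj("side",o+x*X+ty*Y+z*Z) for X,Y,Z in [(-.013,-.075,.036),(-.013,.075,.036),(-.013,.075,0),(-.013,-.075,0),(-.012,-.02,.036),(-.012,.02,.036)]]
for d in (38,42,45,48): print(d,[np.round((p-[180,130])*3).tolist() for p in pts(np.radians(d),.1135,0)])
```

```text
38 [[265.0, 448.0], [458.0, 335.0], [483.0, 391.0], [293.0, 511.0], [340.0, 403.0], [392.0, 374.0]]
42 [[270.0, 445.0], [463.0, 332.0], [491.0, 388.0], [300.0, 509.0], [345.0, 401.0], [397.0, 371.0]]
45 [[273.0, 443.0], [467.0, 330.0], [496.0, 385.0], [305.0, 506.0], [348.0, 399.0], [400.0, 369.0]]
48 [[275.0, 440.0], [470.0, 327.0], [502.0, 382.0], [309.0, 504.0], [352.0, 396.0], [403.0, 366.0]]
```

The observed foot corners fit a tilt of about 44°, held firmly. Now I carry it in front of the shelf and turn it.

>>> {"method": "apply_moves", "body": {
  "increments": [
    {"x":22.4,"y":7,"z":0,"roll":0,"grip":-1},
    {"x":22.4,"y":7,"z":0,"roll":0,"grip":-1},
    {"x":22.4,"y":7,"z":0,"roll":0,"grip":-1},
    {"x":22.4,"y":7,"z":0,"roll":0,"grip":-1},
    {"x":22.4,"y":7,"z":0,"roll":0,"grip":-1},
    {"x":22.4,"y":7,"z":0,"roll":0,"grip":-1},
    {"x":22.4,"y":7,"z":0,"roll":0,"grip":-1},
    {"x":22.4,"y":7,"z":0,"roll":0,"grip":-1},
    {"x":22.4,"y":7,"z":0,"roll":0,"grip":-1},
    {"x":22.4,"y":7,"z":0,"roll":0,"grip":-1}
  ]
}}

```text
clock: 9.78
tcp_pos: [0.5175, -0.0562, 0.2398]
tool_rot: [-179.6, -0.1, 92.7]
force: [1.0, -0.5, -2.6]
width: 0.0389
finger_force: 91.5
```

>>> {"method": "apply_moves", "body": {
  "increments": [
    {"x":0,"y":0,"z":0,"roll":-0.1,"grip":-1},
    {"x":0,"y":0,"z":0,"roll":-0.1,"grip":-1},
    {"x":0,"y":0,"z":0,"roll":-0.1,"grip":-1},
    {"x":0,"y":0,"z":0,"roll":-0.1,"grip":-1},
    {"x":0,"y":0,"z":0,"roll":-0.1,"grip":-1},
    {"x":0,"y":0,"z":0,"roll":-0.1,"grip":-1},
    {"x":0,"y":0,"z":0,"roll":-0.1,"grip":-1},
    {"x":0,"y":0,"z":0,"roll":-0.1,"grip":-1},
    {"x":0,"y":0,"z":0,"roll":-0.1,"grip":-1},
    {"x":0,"y":0,"z":0,"roll":-0.1,"grip":-1}
  ]
}}

```text
clock: 10.62
tcp_pos: [0.5173, -0.0574, 0.2397]
tool_rot: [-179.9, -0.4, 150.3]
force: [-0.1, 0.3, -1.7]
width: 0.0384
finger_force: 91.5
```

>>> {"method": "apply_moves", "body": {
  "increments": [
    {"x":0,"y":0,"z":0,"roll":-0.1,"grip":-1},
    {"x":0,"y":0,"z":0,"roll":-0.1,"grip":-1},
    {"x":0,"y":0,"z":0,"roll":-0.1,"grip":-1},
    {"x":0,"y":0,"z":0,"roll":-0.1,"grip":-1},
    {"x":0,"y":0,"z":0,"roll":-0.1,"grip":-1},
    {"x":0,"y":0,"z":0,"roll":-0.07,"grip":-1},
    {"x":0,"y":0,"z":10,"roll":0,"grip":-1},
    {"x":0,"y":0,"z":15,"roll":0,"grip":-1},
    {"x":0,"y":0,"z":10,"roll":0,"grip":-1},
    {"x":0,"y":0,"z":0,"roll":0,"grip":-1}
  ]
}}

```text
clock: 11.45
tcp_pos: [0.5166, -0.0572, 0.2037]
tool_rot: [179.8, -0.5, -177.4]
force: [-0.7, 0.1, -2.0]
width: 0.0389
finger_force: 91.5
```

Run:
```python
from h import *
c=camera("side");s=readout.read_state(); print(s["clock"],s["tcp_pos"],s["tool_rot"],s["force"],s["qpos"])
cv2.imwrite("pics/s4.png",cv2.resize(c["img"][110:300,170:410,::-1],(758,600),interpolation=cv2.INTER_CUBIC))
```

```text
11.5 [ 0.51748961 -0.05742693  0.20536463] [ 179.8959864    -0.3157942  -177.37490241] [-0.34266867 -0.26310647 -0.82390748] [-1.47730323e+01  2.06190517e+01  9.01042200e+01  5.15295475e-03
  6.96091759e+01 -1.07399653e+02]
```

View pics/s4.png

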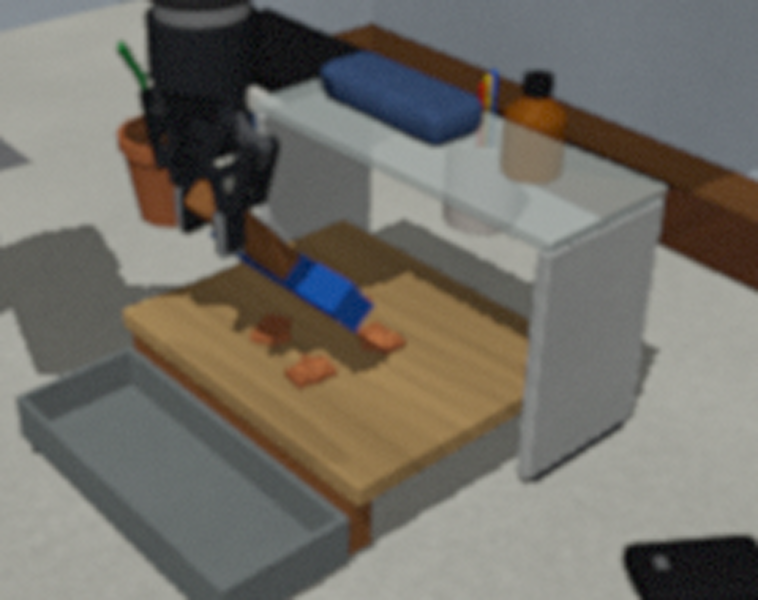

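The scraper is slanted in front of the shelf, facing in. I lower to about 20 mm above the board and slide in over the shards.

>>> {"method": "apply_moves", "body": {
  "increments": [
    {"x":0,"y":0,"z":12,"roll":0,"grip":-1},
    {"x":0,"y":0,"z":12,"roll":0,"grip":-1},
    {"x":-5,"y":0,"z":10,"roll":0,"grip":-1},
    {"x":-15,"y":0,"z":3,"roll":0,"grip":-1},
    {"x":-20,"y":0,"z":0,"roll":0,"grip":-1},
    {"x":-20,"y":0,"z":0,"roll":0,"grip":-1},
    {"x":-20,"y":0,"z":0,"roll":0,"grip":-1},
    {"x":-15,"y":0,"z":0,"roll":0,"grip":-1},
    {"x":-10,"y":0,"z":0,"roll":0,"grip":-1},
    {"x":-5,"y":0,"z":0,"roll":0,"grip":-1}
  ]
}}

```text
clock: 12.33
tcp_pos: [0.6303, -0.0524, 0.1704]
tool_rot: [180.0, 0.0, -177.3]
force: [-0.4, 0.6, -1.8]
width: 0.0391
finger_force: 91.5
```

Run:
```python
from h import *
c=camera("side");d=camera("top");s=readout.read_state(); print(s["clock"],s["tcp_pos"],s["tool_rot"],s["force"])
a=cv2.resize(c["img"][130:250,210:350],(660,566),interpolation=cv2.INTER_CUBIC)
b=cv2.resize(d["img"][140:230,210:345],(660,440),interpolation=cv2.INTER_CUBIC)
cv2.imwrite("pics/s5.png",cv2.resize(np.vstack([a,b])[...,::-1],(394,600)))
```

```text
12.4333 [ 0.62937524 -0.05248896  0.17042925] [ 1.79990614e+02 -1.95504032e-02 -1.77303270e+02] [-0.41310888 -0.33094321 -0.98977361]
```

View pics/s5.png

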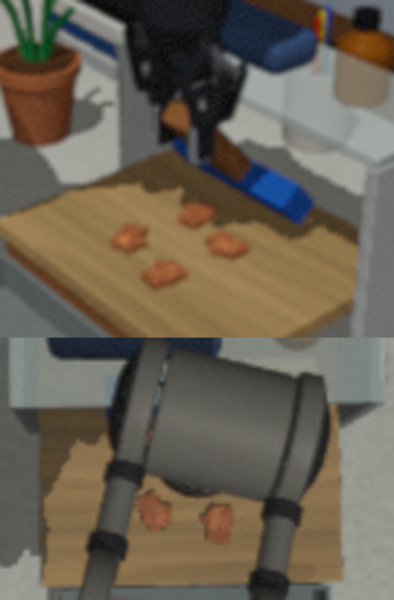

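The foot is behind all four shards and no shelf contact is felt. I'll lower gently.

>>> {"method": "apply_moves", "body": {
  "increments": [
    {"x":0,"y":0,"z":3,"roll":0,"grip":-1},
    {"x":0,"y":0,"z":3,"roll":0,"grip":-1},
    {"x":0,"y":0,"z":3,"roll":0,"grip":-1},
    {"x":0,"y":0,"z":3,"roll":0,"grip":-1},
    {"x":0,"y":0,"z":2,"roll":0,"grip":-1},
    {"x":0,"y":0,"z":1,"roll":0,"grip":-1},
    {"x":0,"y":0,"z":1,"roll":0,"grip":-1},
    {"x":0,"y":0,"z":1,"roll":0,"grip":-1},
    {"x":0,"y":0,"z":0,"roll":0,"grip":-1},
    {"x":0,"y":0,"z":0,"roll":0,"grip":-1}
  ]
}}

```text
clock: 13.27
tcp_pos: [0.6289, -0.0526, 0.154]
tool_rot: [180.0, 0.0, -177.3]
force: [-0.4, 0.6, -1.9]
width: 0.0391
finger_force: 91.5
```

>>> {"method": "apply_moves", "body": {
  "increments": [
    {"x":0,"y":0,"z":0.7,"roll":0,"grip":-1},
    {"x":0,"y":0,"z":0.7,"roll":0,"grip":-1},
    {"x":0,"y":0,"z":0.7,"roll":0,"grip":-1},
    {"x":0,"y":0,"z":0.7,"roll":0,"grip":-1},
    {"x":0,"y":0,"z":0.7,"roll":0,"grip":-1},
    {"x":0,"y":0,"z":0.5,"roll":0,"grip":-1},
    {"x":0,"y":0,"z":0,"roll":0,"grip":-1},
    {"x":0,"y":0,"z":0,"roll":0,"grip":-1},
    {"x":0,"y":0,"z":0,"roll":0,"grip":-1},
    {"x":0,"y":0,"z":0,"roll":0,"grip":-1}
  ]
}}

```text
clock: 14.1
tcp_pos: [0.6289, -0.0526, 0.1501]
tool_rot: [180.0, 0.0, -177.3]
force: [0.1, 0.5, -1.5]
width: 0.0388
finger_force: 91.5
```

>>> {"method": "apply_moves", "body": {
  "increments": [
    {"x":0,"y":0,"z":0.7,"roll":0,"grip":-1},
    {"x":0,"y":0,"z":0.7,"roll":0,"grip":-1},
    {"x":0,"y":0,"z":0.7,"roll":0,"grip":-1},
    {"x":0,"y":0,"z":0.7,"roll":0,"grip":-1},
    {"x":0,"y":0,"z":0.7,"roll":0,"grip":-1},
    {"x":0,"y":0,"z":0.5,"roll":0,"grip":-1},
    {"x":0,"y":0,"z":0,"roll":0,"grip":-1},
    {"x":0,"y":0,"z":0,"roll":0,"grip":-1},
    {"x":0,"y":0,"z":0,"roll":0,"grip":-1},
    {"x":0,"y":0,"z":0,"roll":0,"grip":-1}
  ]
}}

```text
clock: 14.93
tcp_pos: [0.6286, -0.0526, 0.1479]
tool_rot: [-180.0, 0.0, -177.3]
force: [-7.2, 0.4, 10.0]
width: 0.039
finger_force: 92.8
```

Contact, with about 12 N pressing. I ease off slightly and start pulling.

>>> {"method": "apply_moves", "body": {
  "increments": [
    {"x":0,"y":0,"z":-0.5,"roll":0,"grip":-1},
    {"x":2,"y":0,"z":-0.3,"roll":0,"grip":-1},
    {"x":3,"y":0,"z":0,"roll":0,"grip":-1},
    {"x":4,"y":0,"z":0,"roll":0,"grip":-1},
    {"x":4,"y":0,"z":0,"roll":0,"grip":-1},
    {"x":4,"y":0,"z":0,"roll":0,"grip":-1},
    {"x":4,"y":0,"z":0,"roll":0,"grip":-1},
    {"x":4,"y":0,"z":0,"roll":0,"grip":-1},
    {"x":4,"y":0,"z":0,"roll":0,"grip":-1},
    {"x":4,"y":0,"z":0,"roll":0,"grip":-1}
  ]
}}

```text
clock: 15.77
tcp_pos: [0.596, -0.0542, 0.1471]
tool_rot: [-180.0, 0.1, -177.3]
force: [3.9, -0.2, 3.9]
width: 0.0389
finger_force: 92.0
```

>>> {"method": "apply_moves", "body": {
  "increments": [
    {"x":5,"y":0,"z":0.2,"roll":0,"grip":-1},
    {"x":5,"y":0,"z":0,"roll":0,"grip":-1},
    {"x":5,"y":0,"z":0,"roll":0,"grip":-1},
    {"x":5,"y":0,"z":0,"roll":0,"grip":-1},
    {"x":5,"y":0,"z":0,"roll":0,"grip":-1},
    {"x":5,"y":0,"z":0,"roll":0,"grip":-1},
    {"x":5,"y":0,"z":0,"roll":0,"grip":-1},
    {"x":5,"y":0,"z":0,"roll":0,"grip":-1},
    {"x":5,"y":0,"z":0,"roll":0,"grip":-1},
    {"x":5,"y":0,"z":0,"roll":0,"grip":-1}
  ]
}}

```text
clock: 16.6
tcp_pos: [0.5459, -0.0565, 0.1469]
tool_rot: [-180.0, 0.1, -177.3]
force: [5.2, 0.2, 5.9]
width: 0.0387
finger_force: 92.3
```

>>> {"method": "apply_moves", "body": {
  "increments": [
    {"x":5,"y":0,"z":0,"roll":0,"grip":-1},
    {"x":5,"y":0,"z":0,"roll":0,"grip":-1},
    {"x":5,"y":0,"z":0,"roll":0,"grip":-1},
    {"x":5,"y":0,"z":0,"roll":0,"grip":-1},
    {"x":5,"y":0,"z":0,"roll":0,"grip":-1},
    {"x":5,"y":0,"z":0,"roll":0,"grip":-1},
    {"x":5,"y":0,"z":0,"roll":0,"grip":-1},
    {"x":5,"y":0,"z":0,"roll":0,"grip":-1},
    {"x":5,"y":0,"z":0,"roll":0,"grip":-1},
    {"x":5,"y":0,"z":0,"roll":0,"grip":-1}
  ]
}}

```text
clock: 17.43
tcp_pos: [0.4959, -0.0589, 0.1468]
tool_rot: [-180.0, 0.1, -177.3]
force: [3.8, 0.0, 4.3]
width: 0.0389
finger_force: 92.2
```

Run:
```python
from h import *
c=camera("side");s=readout.read_state(); print(s["clock"],s["tcp_pos"],s["tool_rot"],s["force"])
cv2.imwrite("pics/s6.png",cv2.resize(c["img"][130:290,170:380,::-1],(780,594),interpolation=cv2.INTER_CUBIC))
```

```text
17.4833 [ 0.49498245 -0.05887673  0.14682677] [-1.79995782e+02  3.72573928e-03 -1.77299161e+02] [ 2.74053652 -0.98103482  7.58606255]
```

View pics/s6.png

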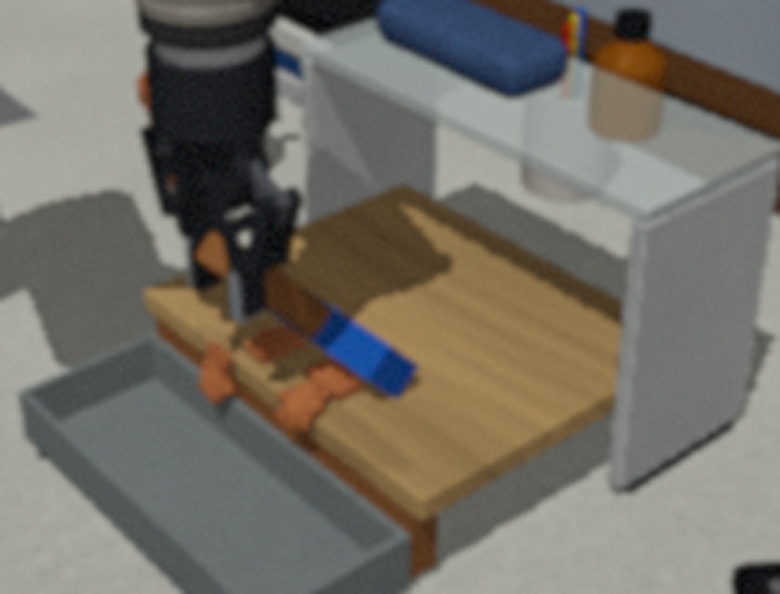

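All four shards are ahead of the edge, and the two front ones are already tipping over the front. I keep pulling.

>>> {"method": "apply_moves", "body": {
  "increments": [
    {"x":4.5,"y":0,"z":0,"roll":0,"grip":-1},
    {"x":4.5,"y":0,"z":0,"roll":0,"grip":-1},
    {"x":4.5,"y":0,"z":0,"roll":0,"grip":-1},
    {"x":4.5,"y":0,"z":0,"roll":0,"grip":-1},
    {"x":4.5,"y":0,"z":0,"roll":0,"grip":-1},
    {"x":4.5,"y":0,"z":0,"roll":0,"grip":-1},
    {"x":4.5,"y":0,"z":0,"roll":0,"grip":-1},
    {"x":4.5,"y":0,"z":0,"roll":0,"grip":-1},
    {"x":4.5,"y":0,"z":0,"roll":0,"grip":-1},
    {"x":4.5,"y":0,"z":0,"roll":0,"grip":-1}
  ]
}}

```text
clock: 18.32
tcp_pos: [0.4514, -0.0611, 0.1473]
tool_rot: [-180.0, 0.1, -177.3]
force: [2.9, 0.1, 2.0]
width: 0.0391
finger_force: 92.0
```

>>> {"method": "apply_moves", "body": {
  "increments": [
    {"x":4,"y":0,"z":-0.5,"roll":0,"grip":-1},
    {"x":4,"y":0,"z":0,"roll":0,"grip":-1},
    {"x":4,"y":0,"z":0,"roll":0,"grip":-1},
    {"x":4,"y":0,"z":0,"roll":0,"grip":-1},
    {"x":4,"y":0,"z":0,"roll":0,"grip":-1},
    {"x":4,"y":0,"z":0,"roll":0,"grip":-1},
    {"x":0,"y":0,"z":0,"roll":0,"grip":-1},
    {"x":0,"y":0,"z":0,"roll":0,"grip":-1},
    {"x":0,"y":0,"z":0,"roll":0,"grip":-1},
    {"x":0,"y":0,"z":0,"roll":0,"grip":-1}
  ]
}}

```text
clock: 19.15
tcp_pos: [0.4273, -0.0621, 0.1471]
tool_rot: [180.0, 0.0, -177.3]
force: [0.1, 0.3, -2.0]
width: 0.0388
finger_force: 91.4
```

Run:
```python
from h import *
c=camera("side");s=readout.read_state(); print(s["clock"],s["tcp_pos"],s["tool_rot"],s["force"])
print([(np.round(d["centre"],1).tolist(),round(d["confidence"],2)) for d in look_for(c,"shard1")])
cv2.imwrite("pics/s7.png",cv2.resize(c["img"][170:310,160:320,::-1],(680,595),interpolation=cv2.INTER_CUBIC))
```

```text
19.2 [ 0.42723959 -0.06210944  0.14708095] [ 1.79997050e+02  3.20317148e-03 -1.77290426e+02] [ 0.44871115  0.10517658 -1.71865202]
[([217.1, 253.5], 0.61), ([238.1, 253.3], 0.57), ([241.7, 271.1], 0.51), ([232.3, 263.5], 0.39)]
```

That was my tenth picture, so from here I rely on the networks and geometry.

```bash
cat >> h.py <<'E'
def traychk():
    for n in ("side","top"):
        c=camera(n)
        for d in look_for(c,"shard1"):
            p=ray(n,d["centre"],.018)-[.6199,-.0604,0]; k,s=np.cos(.0468),np.sin(.0468)
            print(n,np.round(d["centre"],0),round(d["confidence"],2),"tray xy mm",np.round([(k*p[0]+s*p[1]+.155)*1e3,(-s*p[0]+k*p[1])*1e3]))
E
python3 - <<'E'
from h import *
for uv in [(217.1,253.5),(238.1,253.3),(241.7,271.1),(232.3,263.5)]:
    p=ray("side",uv,.016)-[.6199,-.0604,0];k,s=np.cos(.0468),np.sin(.0468); print(np.round([(k*p[0]+s*p[1]+.155)*1e3,(-s*p[0]+k*p[1])*1e3]))
E
```

```text
[ 6. 40.]
[47.  7.]
[ 15. -51.]
[ 14. -15.]
```

>>> {"method": "apply_moves", "body": {
  "increments": [
    {"x":0,"y":0,"z":-10,"roll":0,"grip":-1},
    {"x":0,"y":0,"z":-10,"roll":0,"grip":-1},
    {"x":0,"y":0,"z":-15,"roll":0,"grip":-1},
    {"x":0,"y":0,"z":-15,"roll":0,"grip":-1},
    {"x":0,"y":0,"z":-15,"roll":0,"grip":-1},
    {"x":0,"y":0,"z":-15,"roll":0,"grip":-1},
    {"x":0,"y":0,"z":-10,"roll":0,"grip":-1},
    {"x":0,"y":0,"z":0,"roll":0,"grip":-1},
    {"x":0,"y":0,"z":0,"roll":0,"grip":-1},
    {"x":0,"y":0,"z":0,"roll":0,"grip":-1}
  ]
}}

```text
clock: 20.08
tcp_pos: [0.4267, -0.062, 0.2363]
tool_rot: [180.0, -0.1, -177.3]
force: [-0.6, 0.6, -1.6]
width: 0.0389
finger_force: 91.5
```

Run:
```python
from h import *
traychk(); s=readout.read_state(); print(s["clock"],s["tcp_pos"],s["force"])
c=camera("side"); hsv=cv2.cvtColor(c["img"],cv2.COLOR_RGB2HSV); m=cv2.inRange(hsv,(3,110,60),(14,255,255)); m[:, :165]=0; m[:195]=0
n,_,st,ce=cv2.connectedComponentsWithStats(m)
for i in range(1,n):
    if st[i,4]>15: print(st[i],np.round(ce[i]))
```

```text
side [241. 270.] 0.65 tray xy mm [ 15. -50.]
side [229. 266.] 0.57 tray xy mm [  1. -19.]
side [215. 252.] 0.53 tray xy mm [ 4. 46.]
side [339. 155.] 0.5 tray xy mm [677. 230.]
20.2833 [ 0.4268014  -0.06199016  0.23641502] [ 0.33881077 -0.56641139 -2.07342883]
[ 398  195  114  127 7234] [475. 247.]
[213 217  74  68 329] [257. 253.]
[210 246  15  11 106] [217. 251.]
[225 247  24  29 304] [236. 262.]
```

Three shards are clearly in the tray; the merged blob of about 304 px matches three shards touching, which makes four. I carry the scraper back to the mat.

>>> {"method": "apply_moves", "body": {
  "increments": [
    {"x":0,"y":0,"z":0,"roll":0.12,"grip":-1},
    {"x":0,"y":0,"z":0,"roll":0.12,"grip":-1},
    {"x":0,"y":0,"z":0,"roll":0.12,"grip":-1},
    {"x":0,"y":0,"z":0,"roll":0.12,"grip":-1},
    {"x":0,"y":0,"z":0,"roll":0.12,"grip":-1},
    {"x":0,"y":0,"z":0,"roll":0.12,"grip":-1},
    {"x":0,"y":0,"z":0,"roll":0.12,"grip":-1},
    {"x":0,"y":0,"z":0,"roll":0.12,"grip":-1},
    {"x":0,"y":0,"z":0,"roll":0.12,"grip":-1},
    {"x":0,"y":0,"z":0,"roll":0.12,"grip":-1}
  ]
}}

```text
clock: 21.17
tcp_pos: [0.427, -0.062, 0.2368]
tool_rot: [-180.0, -0.0, 113.6]
force: [0.5, -0.2, -1.7]
width: 0.0388
finger_force: 91.5
```

>>> {"method": "apply_moves", "body": {
  "increments": [
    {"x":0,"y":0,"z":0,"roll":0.092,"grip":-1},
    {"x":0,"y":0,"z":0,"roll":0.092,"grip":-1},
    {"x":-29.5,"y":-5.4,"z":0,"roll":0,"grip":-1},
    {"x":-29.5,"y":-5.4,"z":0,"roll":0,"grip":-1},
    {"x":-29.5,"y":-5.4,"z":0,"roll":0,"grip":-1},
    {"x":-29.5,"y":-5.4,"z":0,"roll":0,"grip":-1},
    {"x":-29.5,"y":-5.4,"z":0,"roll":0,"grip":-1},
    {"x":-29.5,"y":-5.4,"z":0,"roll":0,"grip":-1},
    {"x":-29.5,"y":-5.4,"z":0,"roll":0,"grip":-1},
    {"x":-29.5,"y":-5.4,"z":0,"roll":0,"grip":-1}
  ]
}}

```text
clock: 22.0
tcp_pos: [0.4396, -0.3031, 0.2366]
tool_rot: [-180.0, -0.0, 103.4]
force: [1.5, -0.1, -1.2]
width: 0.0391
finger_force: 91.5
```

>>> {"method": "apply_moves", "body": {
  "increments": [
    {"x":0,"y":0,"z":25,"roll":0,"grip":-1},
    {"x":0,"y":0,"z":30,"roll":0,"grip":-1},
    {"x":0,"y":0,"z":30,"roll":0,"grip":-1},
    {"x":0,"y":0,"z":30,"roll":0,"grip":-1},
    {"x":0,"y":0,"z":20,"roll":0,"grip":-1},
    {"x":0,"y":0,"z":10,"roll":0,"grip":-1},
    {"x":0,"y":0,"z":5,"roll":0,"grip":-1},
    {"x":0,"y":0,"z":3,"roll":0,"grip":-1},
    {"x":0,"y":0,"z":0,"roll":0,"grip":-1},
    {"x":0,"y":0,"z":0,"roll":0,"grip":-1}
  ]
}}

```text
clock: 22.83
tcp_pos: [0.4405, -0.3022, 0.0852]
tool_rot: [179.9, 0.1, 103.4]
force: [-1.0, -0.4, -1.6]
width: 0.0389
finger_force: 91.5
```

>>> {"method": "apply_moves", "body": {
  "increments": [
    {"x":0,"y":0,"z":1.3,"roll":0,"grip":-1},
    {"x":0,"y":0,"z":1.3,"roll":0,"grip":-1},
    {"x":0,"y":0,"z":1.3,"roll":0,"grip":-1},
    {"x":0,"y":0,"z":1.3,"roll":0,"grip":-1},
    {"x":0,"y":0,"z":1.3,"roll":0,"grip":-1},
    {"x":0,"y":0,"z":1.3,"roll":0,"grip":-1},
    {"x":0,"y":0,"z":1.3,"roll":0,"grip":-1},
    {"x":0,"y":0,"z":1.3,"roll":0,"grip":-1},
    {"x":0,"y":0,"z":0,"roll":0,"grip":-1},
    {"x":0,"y":0,"z":0,"roll":0,"grip":-1}
  ]
}}

```text
clock: 23.67
tcp_pos: [0.4398, -0.3017, 0.0736]
tool_rot: [-180.0, -0.0, 103.4]
force: [1.0, 0.1, -2.7]
width: 0.039
finger_force: 91.6
```

>>> {"method": "apply_moves", "body": {
  "increments": [
    {"x":0,"y":0,"z":1,"roll":0,"grip":-1},
    {"x":0,"y":0,"z":1,"roll":0,"grip":-1},
    {"x":0,"y":0,"z":1,"roll":0,"grip":-1},
    {"x":0,"y":0,"z":1,"roll":0,"grip":-1},
    {"x":0,"y":0,"z":0,"roll":0,"grip":-1},
    {"x":0,"y":0,"z":0,"roll":0,"grip":-1},
    {"x":0,"y":0,"z":0,"roll":0,"grip":-1},
    {"x":0,"y":0,"z":0,"roll":0,"grip":-1},
    {"x":0,"y":0,"z":0,"roll":0,"grip":-1},
    {"x":0,"y":0,"z":0,"roll":0,"grip":-1}
  ]
}}

```text
clock: 24.5
tcp_pos: [0.4398, -0.3007, 0.0722]
tool_rot: [180.0, -0.0, 103.4]
force: [-6.2, 10.9, 23.5]
width: 0.0393
finger_force: 94.4
```

The edge is on the mat. But righting by reversing the arc would need friction of about 0.9 or more, so the foot would slide. Instead I'll push the foot's back edge against the fixed outer wall of the tray to swing it back, then finish on the mat. That needs the tool turned about 190° first.

>>> {"method": "apply_moves", "body": {
  "increments": [
    {"x":0,"y":0,"z":-41,"roll":0,"grip":-1},
    {"x":0,"y":0,"z":-41,"roll":0,"grip":-1},
    {"x":0,"y":0,"z":-41,"roll":0,"grip":-1},
    {"x":0,"y":0,"z":0,"roll":0.124,"grip":-1},
    {"x":0,"y":0,"z":0,"roll":0.124,"grip":-1},
    {"x":0,"y":0,"z":0,"roll":0.124,"grip":-1},
    {"x":0,"y":0,"z":0,"roll":0.124,"grip":-1},
    {"x":0,"y":0,"z":0,"roll":0.124,"grip":-1},
    {"x":0,"y":0,"z":0,"roll":0.124,"grip":-1},
    {"x":0,"y":0,"z":0,"roll":0.124,"grip":-1}
  ]
}}

```text
clock: 25.33
tcp_pos: [0.4398, -0.3016, 0.1926]
tool_rot: [180.0, -0.0, 53.3]
force: [-0.0, 0.2, -2.3]
width: 0.0389
finger_force: 92.0
```

>>> {"method": "apply_moves", "body": {
  "increments": [
    {"x":0,"y":0,"z":0,"roll":0.124,"grip":-1},
    {"x":0,"y":0,"z":0,"roll":0.124,"grip":-1},
    {"x":0,"y":0,"z":0,"roll":0.124,"grip":-1},
    {"x":0,"y":0,"z":0,"roll":0.124,"grip":-1},
    {"x":0,"y":0,"z":0,"roll":0.124,"grip":-1},
    {"x":0,"y":0,"z":0,"roll":0.124,"grip":-1},
    {"x":0,"y":0,"z":0,"roll":0.124,"grip":-1},
    {"x":0,"y":0,"z":0,"roll":0.124,"grip":-1},
    {"x":0,"y":0,"z":0,"roll":0.124,"grip":-1},
    {"x":0,"y":0,"z":0,"roll":0.124,"grip":-1}
  ]
}}

```text
clock: 26.17
tcp_pos: [0.4398, -0.3017, 0.1926]
tool_rot: [180.0, -0.0, -17.7]
force: [0.6, -0.7, -1.9]
width: 0.0393
finger_force: 92.0
```

>>> {"method": "apply_moves", "body": {
  "increments": [
    {"x":0,"y":0,"z":0,"roll":0.123,"grip":-1},
    {"x":0,"y":0,"z":0,"roll":0.123,"grip":-1},
    {"x":0,"y":0,"z":0,"roll":0.123,"grip":-1},
    {"x":0,"y":0,"z":0,"roll":0.123,"grip":-1},
    {"x":0,"y":0,"z":0,"roll":0.123,"grip":-1},
    {"x":0,"y":0,"z":0,"roll":0.123,"grip":-1},
    {"x":0,"y":0,"z":0,"roll":0.123,"grip":-1},
    {"x":0,"y":0,"z":0,"roll":0.123,"grip":-1},
    {"x":0,"y":0,"z":0,"roll":0.123,"grip":-1},
    {"x":0,"y":0,"z":0,"roll":0.123,"grip":-1}
  ]
}}

```text
clock: 27.0
tcp_pos: [0.4398, -0.3018, 0.1926]
tool_rot: [-180.0, -0.0, -88.2]
force: [-0.4, -0.4, -2.4]
width: 0.0389
finger_force: 92.0
```

Run:
```python
from h import *
traychk(); s=readout.read_state(); print(s["clock"],s["tcp_pos"],s["tool_rot"],s["force"],s["qpos"])
```

```text
side [235. 250.] 0.45 tray xy mm [49. 21.]
top [277. 242.] 0.57 tray xy mm [ 1. -5.]
top [260. 239.] 0.47 tray xy mm [ 9. 46.]
top [290. 235.] 0.39 tray xy mm [ 21. -45.]
27.2 [ 0.43976126 -0.30173176  0.19264981] [-1.79999851e+02 -6.33998044e-03 -8.76147984e+01] [ 0.0438503  -0.54922086 -1.66350109] [-4.26885806e+01  2.24052411e+01  8.94959906e+01 -4.71236341e-03
  6.80941746e+01  1.34927976e+02]
```

Three shards show in the tray from the top and the fourth near the rear wall; I'll recheck that when the view is clear. I back off from the tray and lower.

>>> {"method": "apply_moves", "body": {
  "increments": [
    {"x":10,"y":-8,"z":0,"roll":0,"grip":-1},
    {"x":10,"y":-8,"z":0,"roll":0,"grip":-1},
    {"x":10,"y":-8,"z":0,"roll":0,"grip":-1},
    {"x":0,"y":0,"z":20,"roll":0,"grip":-1},
    {"x":0,"y":0,"z":20,"roll":0,"grip":-1},
    {"x":0,"y":0,"z":20,"roll":0,"grip":-1},
    {"x":0,"y":0,"z":20,"roll":0,"grip":-1},
    {"x":0,"y":0,"z":20,"roll":0,"grip":-1},
    {"x":0,"y":0,"z":12,"roll":0,"grip":-1},
    {"x":0,"y":0,"z":0,"roll":0,"grip":-1}
  ]
}}

```text
clock: 28.03
tcp_pos: [0.4635, -0.3295, 0.0778]
tool_rot: [179.8, 0.2, -87.7]
force: [-0.9, 0.9, -2.1]
width: 0.039
finger_force: 92.0
```

>>> {"method": "apply_moves", "body": {
  "increments": [
    {"x":-5,"y":0,"z":0,"roll":0,"grip":-1},
    {"x":-5,"y":0,"z":0,"roll":0,"grip":-1},
    {"x":-3,"y":0,"z":0,"roll":0,"grip":-1},
    {"x":-3,"y":0,"z":0,"roll":0,"grip":-1},
    {"x":-3,"y":0,"z":0,"roll":0,"grip":-1},
    {"x":-3,"y":0,"z":0,"roll":0,"grip":-1},
    {"x":-2,"y":0,"z":0,"roll":0,"grip":-1},
    {"x":0,"y":0,"z":0,"roll":0,"grip":-1},
    {"x":0,"y":0,"z":0,"roll":0,"grip":-1},
    {"x":0,"y":0,"z":0,"roll":0,"grip":-1}
  ]
}}

```text
clock: 28.87
tcp_pos: [0.4641, -0.3069, 0.0807]
tool_rot: [-180.0, -0.0, -87.8]
force: [-0.1, 1.1, -2.0]
width: 0.0391
finger_force: 92.0
```

>>> {"method": "apply_moves", "body": {
  "increments": [
    {"x":-2,"y":0,"z":0,"roll":0,"grip":-1},
    {"x":-2,"y":0,"z":0,"roll":0,"grip":-1},
    {"x":-2,"y":0,"z":0,"roll":0,"grip":-1},
    {"x":-2,"y":0,"z":0,"roll":0,"grip":-1},
    {"x":-2,"y":0,"z":0,"roll":0,"grip":-1},
    {"x":-1,"y":0,"z":0,"roll":0,"grip":-1},
    {"x":0,"y":0,"z":0,"roll":0,"grip":-1},
    {"x":0,"y":0,"z":0,"roll":0,"grip":-1},
    {"x":0,"y":0,"z":0,"roll":0,"grip":-1},
    {"x":0,"y":0,"z":0,"roll":0,"grip":-1}
  ],
  "squeeze": 20
}}

```text
clock: 29.7
tcp_pos: [0.4644, -0.3017, 0.0831]
tool_rot: [-179.8, -0.7, -87.7]
force: [-5.0, -18.1, 4.3]
width: 0.0392
finger_force: 92.7
```

Wall contact is good. I arc up and in to swing the scraper upright.

>>> {"method": "apply_moves", "body": {
  "increments": [
    {"x":-2,"y":0,"z":-2.2,"roll":0,"grip":-1},
    {"x":-2,"y":0,"z":-2.2,"roll":0,"grip":-1},
    {"x":-2,"y":0,"z":-2.2,"roll":0,"grip":-1},
    {"x":-2,"y":0,"z":-2.2,"roll":0,"grip":-1},
    {"x":-2,"y":0,"z":-2.2,"roll":0,"grip":-1},
    {"x":-2.2,"y":0,"z":-2,"roll":0,"grip":-1},
    {"x":-2.3,"y":0,"z":-2,"roll":0,"grip":-1},
    {"x":-2.3,"y":0,"z":-2,"roll":0,"grip":-1},
    {"x":-2.3,"y":0,"z":-1.9,"roll":0,"grip":-1},
    {"x":-2.3,"y":0,"z":-1.9,"roll":0,"grip":-1}
  ],
  "squeeze": 20
}}

```text
clock: 30.53
tcp_pos: [0.4636, -0.277, 0.1026]
tool_rot: [-179.9, -0.3, -87.8]
force: [-0.9, -7.2, 0.9]
width: 0.0387
finger_force: 92.8
```

>>> {"method": "apply_moves", "body": {
  "increments": [
    {"x":-2.5,"y":0,"z":-1.8,"roll":0,"grip":-1},
    {"x":-2.5,"y":0,"z":-1.7,"roll":0,"grip":-1},
    {"x":-2.6,"y":0,"z":-1.6,"roll":0,"grip":-1},
    {"x":-2.6,"y":0,"z":-1.5,"roll":0,"grip":-1},
    {"x":-2.7,"y":0,"z":-1.4,"roll":0,"grip":-1},
    {"x":-2.7,"y":0,"z":-1.3,"roll":0,"grip":-1},
    {"x":-2.7,"y":0,"z":-1.2,"roll":0,"grip":-1},
    {"x":-2.8,"y":0,"z":-1.1,"roll":0,"grip":-1},
    {"x":-2.8,"y":0,"z":-1.1,"roll":0,"grip":-1},
    {"x":-2.8,"y":0,"z":-1,"roll":0,"grip":-1}
  ]
}}

```text
clock: 31.37
tcp_pos: [0.4623, -0.2497, 0.1157]
tool_rot: [-179.9, -0.3, -87.8]
force: [-0.2, -9.0, -4.5]
width: 0.0389
finger_force: 89.5
```

>>> {"method": "apply_moves", "body": {
  "increments": [
    {"x":-2.8,"y":0,"z":-0.8,"roll":0,"grip":-1},
    {"x":-2.8,"y":0,"z":-0.6,"roll":0,"grip":-1},
    {"x":-2.8,"y":0,"z":-0.5,"roll":0,"grip":-1},
    {"x":-2.8,"y":0,"z":-0.4,"roll":0,"grip":-1},
    {"x":-2.8,"y":0,"z":-0.3,"roll":0,"grip":-1},
    {"x":0,"y":0,"z":0,"roll":0,"grip":-1},
    {"x":0,"y":0,"z":0,"roll":0,"grip":-1},
    {"x":0,"y":0,"z":0,"roll":0,"grip":-1},
    {"x":0,"y":0,"z":0,"roll":0,"grip":-1},
    {"x":0,"y":0,"z":0,"roll":0,"grip":-1}
  ]
}}

```text
clock: 32.2
tcp_pos: [0.4621, -0.2353, 0.1182]
tool_rot: [-179.9, -0.2, -87.8]
force: [1.6, -5.2, -3.3]
width: 0.0389
finger_force: 87.9
```

About 4° remains. I push a little more to lie flush with the wall, then back away and lift.

>>> {"method": "apply_moves", "body": {
  "increments": [
    {"x":-2.5,"y":0,"z":-0.2,"roll":0,"grip":-1},
    {"x":-2.5,"y":0,"z":0,"roll":0,"grip":-1},
    {"x":-2.5,"y":0,"z":0,"roll":0,"grip":-1},
    {"x":-2,"y":0,"z":0,"roll":0,"grip":-1},
    {"x":0,"y":0,"z":0,"roll":0,"grip":-1},
    {"x":0,"y":0,"z":0,"roll":0,"grip":-1},
    {"x":0,"y":0,"z":0,"roll":0,"grip":-1},
    {"x":0,"y":0,"z":0,"roll":0,"grip":-1},
    {"x":0,"y":0,"z":0,"roll":0,"grip":-1},
    {"x":0,"y":0,"z":0,"roll":0,"grip":-1}
  ]
}}

```text
clock: 33.03
tcp_pos: [0.4619, -0.2265, 0.1192]
tool_rot: [-179.8, -0.3, -87.8]
force: [-0.5, -6.6, 2.6]
width: 0.039
finger_force: 88.1
```

>>> {"method": "apply_moves", "body": {
  "increments": [
    {"x":6,"y":0,"z":0,"roll":0,"grip":-1},
    {"x":10,"y":0,"z":-5,"roll":0,"grip":-1},
    {"x":15,"y":0,"z":-10,"roll":0,"grip":-1},
    {"x":20,"y":0,"z":-10,"roll":-0.05,"grip":-1},
    {"x":20,"y":0,"z":0,"roll":-0.05,"grip":-1},
    {"x":20,"y":0,"z":0,"roll":-0.05,"grip":-1},
    {"x":20,"y":0,"z":0,"roll":-0.04,"grip":-1},
    {"x":20,"y":0,"z":0,"roll":0,"grip":-1},
    {"x":10,"y":0,"z":0,"roll":0,"grip":-1},
    {"x":0,"y":0,"z":0,"roll":0,"grip":-1}
  ]
}}

```text
clock: 33.87
tcp_pos: [0.4777, -0.3659, 0.1426]
tool_rot: [-180.0, -0.0, -77.1]
force: [-0.4, -0.4, -2.0]
width: 0.039
finger_force: 87.5
```

Run:
```python
from h import *
s=readout.read_state(); print(s["clock"],s["tcp_pos"],s["tool_rot"],s["force"])
for n in ("side","top"):
    c=camera(n); print(n,[(np.round(d["centre"],1).tolist(),round(d["confidence"],2)) for d in look_for(c,"mat")+look_for(c,"scraper")])
    hsv=cv2.cvtColor(c["img"],cv2.COLOR_RGB2HSV)
    if n=="side":
        m=cv2.inRange(hsv,(105,150,60),(125,255,255)); m[:230]=0
        k,_,st,ce=cv2.connectedComponentsWithStats(m); i=1+st[1:,4].argmax(); print(st[i]); ys,xs=np.nonzero(_==i)
        h_=cv2.convexHull(np.c_[xs,ys].astype(np.int32)); print("hull",cv2.approxPolyDP(h_,2.0,True)[:,0].tolist())
    m=cv2.inRange(hsv,(3,110,60),(14,255,255)); m[:, :165]=0; m[:195]=0
    k,_,st,ce=cv2.connectedComponentsWithStats(m)
    for i in range(1,k):
        if 15<st[i,4]<1000: print(n,st[i],np.round(ce[i]))
```

```text
33.8667 [ 0.47770771 -0.36586052  0.14259632] [-1.79991676e+02 -3.20164586e-03 -7.70907889e+01] [-0.4047655  -0.41982257 -1.99980583]
side [([320.0, 362.1], 0.79), ([313.3, 318.3], 0.9)]
[ 284  292   57   68 1195]
hull [[338, 295], [338, 309], [294, 359], [286, 353], [284, 339], [329, 292]]
side [213 217  74  68 340] [256. 252.]
side [210 246  15  10 106] [217. 251.]
side [225 247  24  29 307] [236. 262.]
side [304 273  23  51 556] [316. 302.]
top [([370.1, 249.4], 0.71), ([375.4, 245.0], 0.68)]
top [269 228  25  18 246] [282. 236.]
top [256 233   9  12  83] [259. 239.]
top [384 240   5  12  30] [386. 245.]
```

All four shards show in the tray in both views: single blobs of about 106 and 83 px, plus triple clusters of about 307 and 246 px, none above the board edge. I'll check the scraper's remaining tilt.

Run:
```python
from h import *
H=np.array([[338,295],[338,309],[294,359],[286,353],[284,339],[329,292]],float)
g=np.array([.4777,-.3659,.1426+.019]);a=np.radians(-77.1)
tx=np.array([np.cos(a),np.sin(a),0]);ty=np.array([np.sin(a),-np.cos(a),0]);up=np.array([0,0,1.])
def C(p):
    th,u,v,h=p; z=np.sin(th)*tx+np.cos(th)*up;x=np.cos(th)*tx-np.sin(th)*up;o=g-h*z+u*tx+v*ty
    return np.array([proj("side",o+x*X+ty*Y+z*Z) for X in(-.013,.013) for Y in(-.075,.075) for Z in(0,.036)])
def f(p):
    P=C(p); return np.append(np.concatenate([(P-q)[np.argmin(np.hypot(*(P-q).T))] for q in H]),[p[1]*300,p[2]*300,(p[3]-.1135)*300])
r=least_squares(f,[0.0,0,0,.1135]); print(np.degrees(r.x[0]),r.x[1:],np.round(r.fun[:12].reshape(-1,2),1).tolist())
for t in (-8,-4,0,4,8): print(t, np.sum(f([np.radians(t),r.x[1],r.x[2],r.x[3]])**2))
```

```text
-1.045304038414823 [-0.00489667 -0.00184869  0.11552876] [[3.0, 1.3], [1.7, 0.8], [0.5, 1.4], [-3.4, -0.7], [-1.4, -0.8], [0.4, -1.8]]
-8 133.8768120222832
-4 81.24678544348123
0 42.64759474851737
4 121.48016476287569
8 224.57198721280506
```

The scraper is upright within about 2°. I place it at the mat's centre.

>>> {"method": "apply_moves", "body": {
  "increments": [
    {"x":6.3,"y":11,"z":0,"roll":0,"grip":-1},
    {"x":6.2,"y":11,"z":0,"roll":0,"grip":-1},
    {"x":0,"y":0,"z":12,"roll":0,"grip":-1},
    {"x":0,"y":0,"z":12,"roll":0,"grip":-1},
    {"x":0,"y":0,"z":8,"roll":0,"grip":-1},
    {"x":0,"y":0,"z":4,"roll":0,"grip":-1},
    {"x":0,"y":0,"z":2,"roll":0,"grip":-1},
    {"x":0,"y":0,"z":1,"roll":0,"grip":-1},
    {"x":0,"y":0,"z":0,"roll":0,"grip":-1},
    {"x":0,"y":0,"z":0,"roll":0,"grip":-1}
  ]
}}

```text
clock: 35.0
tcp_pos: [0.4594, -0.3811, 0.1045]
tool_rot: [-180.0, -0.0, -76.9]
force: [-0.2, -0.0, -1.8]
width: 0.0393
finger_force: 87.7
```

>>> {"method": "apply_moves", "body": {
  "increments": [
    {"x":0,"y":0,"z":1,"roll":0,"grip":-1},
    {"x":0,"y":0,"z":1,"roll":0,"grip":-1},
    {"x":0,"y":0,"z":1,"roll":0,"grip":-1},
    {"x":0,"y":0,"z":1,"roll":0,"grip":-1},
    {"x":0,"y":0,"z":0,"roll":0,"grip":-1},
    {"x":0,"y":0,"z":0,"roll":0,"grip":-1},
    {"x":0,"y":0,"z":0,"roll":0,"grip":-1},
    {"x":0,"y":0,"z":0,"roll":0,"grip":-1},
    {"x":0,"y":0,"z":0,"roll":0,"grip":-1},
    {"x":0,"y":0,"z":0,"roll":0,"grip":-1}
  ]
}}

```text
clock: 35.83
tcp_pos: [0.4592, -0.381, 0.1]
tool_rot: [-180.0, 0.0, -77.0]
force: [-0.2, 0.3, -1.5]
width: 0.039
finger_force: 87.7
```

>>> {"method": "apply_moves", "body": {
  "increments": [
    {"x":0,"y":0,"z":0.7,"roll":0,"grip":-1},
    {"x":0,"y":0,"z":0.7,"roll":0,"grip":-1},
    {"x":0,"y":0,"z":0.7,"roll":0,"grip":-1},
    {"x":0,"y":0,"z":0.7,"roll":0,"grip":-1},
    {"x":0,"y":0,"z":0.7,"roll":0,"grip":-1},
    {"x":0,"y":0,"z":0.5,"roll":0,"grip":-1},
    {"x":0,"y":0,"z":0,"roll":0,"grip":-1},
    {"x":0,"y":0,"z":0,"roll":0,"grip":-1},
    {"x":0,"y":0,"z":0,"roll":0,"grip":-1},
    {"x":0,"y":0,"z":0,"roll":0,"grip":-1}
  ]
}}

```text
clock: 36.67
tcp_pos: [0.4592, -0.3815, 0.0981]
tool_rot: [-180.0, -0.1, -77.0]
force: [-4.4, 1.1, 13.2]
width: 0.0389
finger_force: 89.8
```

Standing on the mat. I ease off, release slowly, then lift clear.

>>> {"method": "apply_moves", "body": {
  "increments": [
    {"x":0,"y":0,"z":-1,"roll":0,"grip":-1},
    {"x":0,"y":0,"z":0,"roll":0,"grip":-1},
    {"x":0,"y":0,"z":0,"roll":0,"grip":0.1},
    {"x":0,"y":0,"z":0,"roll":0,"grip":0.1},
    {"x":0,"y":0,"z":0,"roll":0,"grip":0.3},
    {"x":0,"y":0,"z":0,"roll":0,"grip":0.6},
    {"x":0,"y":0,"z":0,"roll":0,"grip":1},
    {"x":0,"y":0,"z":0,"roll":0,"grip":1},
    {"x":0,"y":0,"z":0,"roll":0,"grip":1},
    {"x":0,"y":0,"z":0,"roll":0,"grip":1}
  ]
}}

```text
clock: 37.5
tcp_pos: [0.4592, -0.3809, 0.0969]
tool_rot: [-180.0, 0.0, -77.0]
force: [0.1, -0.5, -0.4]
width: 0.0855
finger_force: 0.0
```

>>> {"method": "apply_moves", "body": {
  "increments": [
    {"x":0,"y":0,"z":0,"roll":0,"grip":1},
    {"x":0,"y":0,"z":0,"roll":0,"grip":1},
    {"x":0,"y":0,"z":-5,"roll":0,"grip":1},
    {"x":0,"y":0,"z":-15,"roll":0,"grip":1},
    {"x":0,"y":0,"z":-20,"roll":0,"grip":1},
    {"x":0,"y":0,"z":-30,"roll":0,"grip":1},
    {"x":0,"y":0,"z":-30,"roll":0,"grip":1},
    {"x":0,"y":0,"z":-30,"roll":0,"grip":1},
    {"x":0,"y":0,"z":-20,"roll":0,"grip":1},
    {"x":0,"y":0,"z":0,"roll":0,"grip":1}
  ]
}}

```text
clock: 38.33
tcp_pos: [0.4606, -0.3824, 0.2528]
tool_rot: [-179.7, -0.5, -77.0]
force: [-0.1, -0.9, 0.4]
width: 0.0854
finger_force: 0.0
```

Run:
```python
from h import *
s=readout.read_state(); print(s["clock"],s["tcp_pos"],s["width"],s["force"])
c=camera("side"); hsv=cv2.cvtColor(c["img"],cv2.COLOR_RGB2HSV)
m=cv2.inRange(hsv,(105,150,60),(125,255,255)); m[:230]=0
k,L,st,ce=cv2.connectedComponentsWithStats(m); i=1+st[1:,4].argmax(); ys,xs=np.nonzero(L==i)
H=cv2.approxPolyDP(cv2.convexHull(np.c_[xs,ys].astype(np.int32)),2.0,True)[:,0].astype(float); print(H.tolist())
o=np.array([.4592,-.3815,.004]);a=np.radians(-77)
tx=np.array([np.cos(a),np.sin(a),0]);ty=np.array([np.sin(a),-np.cos(a),0]);up=np.array([0,0,1.])
print([np.round(proj("side",o+tx*X+ty*Y+up*Z)).tolist() for X in(-.013,.013) for Y in(-.075,.075) for Z in(0,.036)])
print("handle top",np.round(proj("side",o+up*.13)))
c=camera("wrist"); E=c["extrinsics"]; q=E[:3]@np.append(o+up*.13,1); print("pred handle",c["cx"]+c["fx"]*q[0]/-q[2],c["cy"]+c["fy"]*q[1]/q[2])
print([(np.round(d["centre"],0),round(d["confidence"],2)) for d in look_for(c,"scraper")])
hsv=cv2.cvtColor(c["img"],cv2.COLOR_RGB2HSV);m=cv2.inRange(hsv,(105,150,40),(125,255,255))
k,L,st,ce=cv2.connectedComponentsWithStats(m); i=1+st[1:,4].argmax(); print("blue",st[i],ce[i])
print("foot pred",[np.round([c["cx"]+c["fx"]*q[0]/-q[2],c["cy"]+c["fy"]*q[1]/q[2]]).tolist() for q in [E[:3]@np.append(o+tx*X+ty*Y+up*.036,1) for X in(-.013,.013) for Y in(-.075,.075)]])
```

```text
38.3333 [ 0.46061621 -0.38240241  0.25282217] 0.08538958590333084 [-0.13639545 -0.90951479  0.39464574]
[[336.0, 322.0], [335.0, 335.0], [295.0, 383.0], [285.0, 383.0], [282.0, 380.0], [282.0, 367.0], [327.0, 316.0]]
[[327.0, 329.0], [328.0, 316.0], [280.0, 381.0], [281.0, 368.0], [338.0, 336.0], [339.0, 323.0], [292.0, 390.0], [293.0, 377.0]]
handle top [314. 307.]
pred handle 256.2367529142835 184.52475019632408
[(array([257., 167.]), 0.71)]
blue [ 191  151  131   27 2463] [256.58424685 163.06902152]
foot pred [[192.0, 174.0], [321.0, 174.0], [190.0, 152.0], [322.0, 152.0]]
```

Both views show the scraper upright at the centre of the mat, as predicted; the gripper is clear and the shards are in the tray.

Run:
```python
from h import *
print(ticket.job_done())
```

```text
the job is handed in; nothing more can be done
None
```

I wiped all four shards into the tray, stood the scraper upright and released it at the middle of its mat, and handed the job in at about 38 s; no verdict came back, so success rests on my own camera checks.

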